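Set out circuit breakers in order of width for panel assembly

ROBOT

A 6-joint arm with a two-finger parallel gripper is mounted at the origin on the work surface. World frame = base frame: x ahead of the robot, y to its left, z up, the work surface at z = 0. Lengths are in mm, angles in rad, forces in N, time in s.
With the tool pointing down it reaches from about 375 to 900 mm from the base axis. Payload 3.1 kg.
Tool frame: the origin (TCP) lies on the centre line of the jaws, within the pads' length; the fingertips stand 19 mm ahead of it and the grasp point (between the pads) is the TCP (bot.tip_reach is the z of the fingertips in the tool frame, in mm); z points along the fingers, y is the line along which they close (so a half turn about z gives the same grasp; the last joint's range is limited). The gripper opens to 85 mm and grips with 20 to 120 N. Pads are 22 mm wide; open, the fingers measure 114 mm over their backs; the gripper's body (76 mm by 85 mm) begins 54 mm behind the grasp point. The pads swing forward as they close: fully open they stand 13 mm farther back than shut.
Start: joints at [1.016, 0.527, 1.433, -0, 1.181, -0.178], TCP at [229.344, 581.376, 250.31] pointing down, gripper open.
Joint ranges: [-3.08, 3.08], [-0.75, 2.2], [0.22, 2.44], [-1.43, 4.57], [0, 2.65], [-2.85, 2.85]. Speed limits (rad/s): [2.79, 2.79, 3.14, 3.14, 3.14, 3.14].

INTERFACE

Orientations are given as [roll, pitch, yaw] about the fixed x, y, z axes, in that order (R = Rz(yaw) Ry(pitch) Rx(roll)).
In Python, from plant import bot, kinematics, telemetry, eyes gives the robot as it stands. Calls block until the motion is done:
- bot.reach(position, orientation): joint-space move of the TCP to a pose.
- bot.servo_line(position, rate=150, orientation=None): straight line of the TCP; orientation=None keeps the orientation; rate is the mean speed in mm/s.
- bot.goto_joints(angles): joint-space move.
- bot.move_gripper(opening, newtons=None): finger opening in mm; newtons is the grip in N (None keeps the last); returns when the fingers have stopped.
- bot.sleep(seconds).
- kinematics.inverse_kinematics(position, orientation): joint angles nearest the present ones, or None.
- telemetry.state(): the state.
- eyes.snapshot(name): name is "side" or "top"; returns the picture (480x640x3 uint8, red, green, blue); there is no depth.
- eyes.camera_params(name): a dict with "camera_matrix" (3x3 intrinsics, pixels), "origin" and "rotation" of the camera in the world. Camera axes: x right, y down, z forward; pixel columns grow to the right and rows downward; lengths in mm; the calibration is good to about 2 mm. A picture is of the moment at which its call begins. camera_params takes no time and is no camera call.
A pose or a line that the arm cannot do raises bot.Unreachable and nothing moves.
- bot.hand_in(): hands the job in; it is judged then, once.
The state is a dict: "clock": time; "q": joint angles; "joint_velocities": joint speeds; "joint_torque": joint torques, N m; "ee_pos": TCP position; "orientation": TCP orientation; "ft_force": force on the tool from outside, world axes, zero at the start; "moment": the same for the moment, N m; "finger_gap": finger opening in mm; "grip_force": force on a finger pad.
Only numpy, scipy, OpenCV 4.12 (cv2) and the standard library are available. Lean on these libraries where they do the work, as an engineer would, in place of code of your own. Each camera call takes 0.05 s, during which the arm holds its last target. There are 200 camera calls.

TASK

Set the four loose circuit breakers out for fitting: stand one upright in the middle of each black pad on the board, lengthwise square across the row, in order of width, the widest on the pad next to the feed terminal (the grey block with brass posts) and the narrowest on the pad farthest from it. Lower each one onto its pad rather than dropping it, and never let a breaker tip over.

Things in the scene. Friction and masses are not known exactly. Their poses are not given: they have to be found in the camera images.
- breaker_4p: four-pole circuit breaker, the widest, loose, upright, white plastic: 72 mm wide (own y), 85 mm long (own x). Body 46 mm high; on it a nose 45 mm long (x -22.5 to +22.5, full width) up to 68 mm; on that a black toggle bar (10 mm in x, 64 mm in y, at x = +5) up to 78 mm. Grip from above across the nose, along own x. 440 g. Origin: centre of underside; z up.
- breaker_3p: three-pole circuit breaker, the second widest, loose, upright, white plastic: 54 mm wide (own y), 85 mm long (own x). Body 46 mm high; on it a nose 45 mm long (x -22.5 to +22.5, full width) up to 68 mm; on that a black toggle bar (10 mm in x, 46 mm in y, at x = +5) up to 78 mm. Grip from above across the nose, along own x. 330 g. Origin: centre of underside; z up.
- breaker_2p: two-pole circuit breaker, the second narrowest, loose, upright, white plastic: 36 mm wide (own y), 85 mm long (own x). Body 46 mm high; on it a nose 45 mm long (x -22.5 to +22.5, full width) up to 68 mm; on that a black toggle bar (10 mm in x, 28 mm in y, at x = +5) up to 78 mm. Grip from above across the nose, along own x. 220 g. Origin: centre of underside; z up.
- breaker_1p: one-pole circuit breaker, the narrowest, loose, upright, white plastic: 18 mm wide (own y), 85 mm long (own x). Body 46 mm high; on it a nose 45 mm long (x -22.5 to +22.5, full width) up to 68 mm; on that a black toggle bar (10 mm in x, 10 mm in y, at x = +5) up to 78 mm. Grip from above across the nose, along own x. 110 g. Origin: centre of underside; z up.
- board: fixed aluminium board flat on the table, 110 mm (own x) by 480 mm (own y), 8 mm thick. The row runs along its y: four pads at y = 135, 45, -45, -135 mm, an end piece at y = +215 and -215. One end, either, holds the feed terminal, the other a bare steel end stop (70 mm long, 28 mm high). Origin: centre of underside; z up.
- pad_a: one of four identical black rubber pads fixed on the board, 98 mm (own x, across the row) by 80 mm (own y, along the row), 2 mm thick; its top is 10 mm above the table. Its name says nothing of its place in the row, which changes from start to start. Origin: centre of its underside; axes as the board's.
- pad_b: one of four identical black rubber pads fixed on the board, 98 mm (own x, across the row) by 80 mm (own y, along the row), 2 mm thick; its top is 10 mm above the table. Its name says nothing of its place in the row, which changes from start to start. Origin: centre of its underside; axes as the board's.
- pad_c: one of four identical black rubber pads fixed on the board, 98 mm (own x, across the row) by 80 mm (own y, along the row), 2 mm thick; its top is 10 mm above the table. Its name says nothing of its place in the row, which changes from start to start. Origin: centre of its underside; axes as the board's.
- pad_d: one of four identical black rubber pads fixed on the board, 98 mm (own x, across the row) by 80 mm (own y, along the row), 2 mm thick; its top is 10 mm above the table. Its name says nothing of its place in the row, which changes from start to start. Origin: centre of its underside; axes as the board's.
- feed: feed terminal fixed on the board at one end of the row, either end: grey block 70 mm (own x) by 28 mm (own y), 30 mm high, with three brass posts on top up to 44 mm above the board. It marks the head of the row; the middle of the nearest pad is 80 mm away, the others 170, 260 and 350 mm. Origin: centre of its underside.
Things that resemble listed ones, but are neither listed nor needed, are in the scene too. What is shaped like the breaker_4p but purple is not meant. What is shaped like the breaker_1p but red is not meant.

How it is judged:
By the outcome, as a careful person would: the job done as asked, in the order asked, and still so for the second after the job is handed in, with the robot touching nothing.
It also fails if it takes over 102 s, if anything falls off the work surface, if the arm or the gripper's body presses on something with over 40 N, if the wrist force passes 120 N, or if a joint passes its speed limit or range.

## Working session

There is one attempt and no reset: what is moved stays moved. The work goes in short steps, each a Python script; the robot and the scene stay as the last script left them, time stands still between calls to the robot, and variables do not carry over. Pictures are saved under pics/ and viewed, at most 14 in all, crops included, and the job is handed in when it is done.

```bash
ls; mkdir -p pics
python3 - <<'E'
from plant import bot, kinematics, telemetry, eyes
import cv2
for n in("top","side"):
    cv2.imwrite(f"pics/{n}0.png",eyes.snapshot(n)[:,:,::-1]); print(eyes.camera_params(n))
print(telemetry.state())
E
```

```text
pics
{'camera_matrix': array([[473.11437226,   0.        , 320.07716931],
       [  0.        , 473.11437226, 241.84892581],
       [  0.        ,   0.        ,   1.        ]]), 'origin': array([ 496.93513173,   30.70703526, 1035.57145024]), 'rotation': array([-3.09551973e+00,  1.51815130e-04, -1.55118017e+00])}
{'camera_matrix': array([[580.08343579,   0.        , 314.46467735],
       [  0.        , 580.08343579, 242.49810327],
       [  0.        ,   0.        ,   1.        ]]), 'origin': array([ 503.70810722,  912.60389807, 1045.25785293]), 'rotation': array([-2.41054487,  0.0110922 , -3.08312127])}
{'clock': 0.1, 'q': array([ 1.01651866e+00,  5.28408240e-01,  1.43381832e+00,  6.03121607e-06,
        1.18141905e+00, -1.78476100e-01]), 'joint_velocities': array([ 0.00194141, -0.0032062 , -0.0047291 , -0.00208587,  0.00103923,
        0.00070438]), 'joint_torque': array([ 4.43740028e-04, -4.43307281e+01, -1.78587180e+01, -1.78890809e-04,
        3.88214088e-03, -3.89545403e-05]), 'ee_pos': array([229.00404364, 580.85181983, 249.39588004]), 'orientation': array([-3.13957330e+00, -3.69947448e-04,  2.76578842e+00]), 'ft_force': array([-0.6505148 ,  1.03251797, -0.26978859]), 'moment': array([ 0.00391645, -0.00286391, -0.01626205]), 'grip_force': 0.0, 'finger_gap': 85.36881961457267}
```

View pics/top0.png

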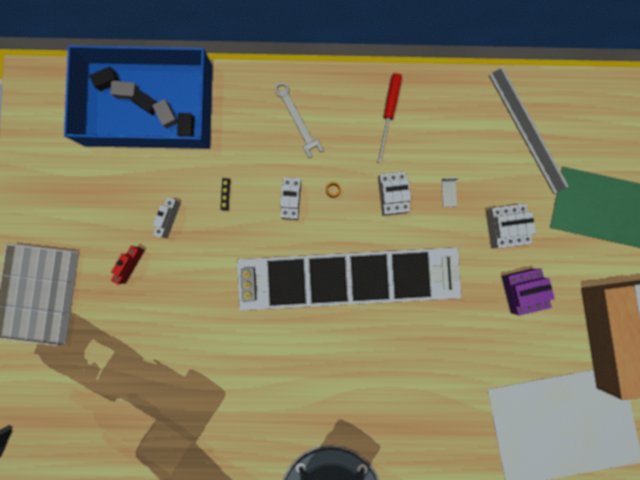

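View pics/side0.png

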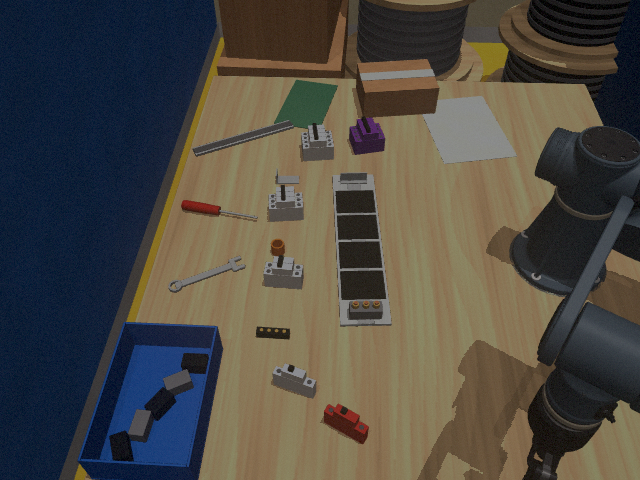

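The feed terminal is at the left end of the row in the top view (248,283), with the pads at about (287..411, 280). The breakers are 1p (166,217), 2p (290,197), 3p (395,193) and 4p (513,226). The decoys are red (127,263) and purple (528,291).

```bash
cat > h.py <<'E'
import numpy as np, cv2
from scipy.spatial.transform import Rotation as R
from plant import bot, kinematics, telemetry, eyes
def cast(n,uv,z):
    c=eyes.camera_params(n);uv=np.atleast_2d(uv).astype(float)
    d=np.c_[uv,np.ones(len(uv))]@np.linalg.inv(c["camera_matrix"]).T@R.from_euler("xyz",c["rotation"]).as_matrix().T
    o=c["origin"];return (o+d*((z-o[2])/d[:,2:]))[:,:2]
def project(n,P):
    c=eyes.camera_params(n);p=(np.atleast_2d(P)-c["origin"])@R.from_euler("xyz",c["rotation"]).as_matrix()@c["camera_matrix"].T
    return p[:,:2]/p[:,2:]
def pads(n,im):
    g=im.max(2);_,cs,st,ce=cv2.connectedComponentsWithStats((g<50).astype(np.uint8))
    out=[]
    for i in range(1,len(st)):
        ct=cv2.findContours((cs==i).astype(np.uint8),0,2)[0][0]
        w=cv2.minAreaRect(ct)
        if 1000<st[i,4]<2600 and st[i,4]>.85*w[1][0]*w[1][1]: out.append(cast(n,ce[i],10)[0])
    return np.array(out)
E
python3 - <<'E'
from h import *
for n,cs in (("top",[(166,217),(290,197),(395,193),(513,226)]),("side",[(295,380),(284,271),(286,205),(318,143)])):
    im=cv2.imread(f"pics/{n}0.png")
    cv2.imwrite(f"pics/{n}crops.png",np.vstack([np.hstack([cv2.resize(im[y-25:y+25,x-33:x+33],(396,300),interpolation=cv2.INTER_NEAREST) for x,y in r]) for r in(cs[:2],cs[2:])]))
    print(n,pads(n,im).round(1).tolist())
E
```

```text
top [[476.3, -165.8], [469.5, -76.1], [462.9, 13.3], [456.3, 103.0]]
side [[461.7, 19.2], [455.0, 108.5]]
```

View pics/topcrops.png

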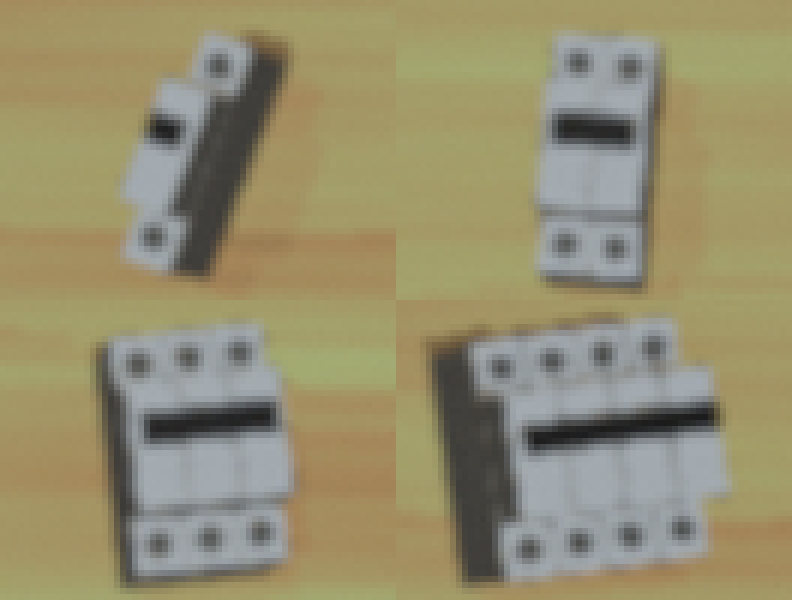

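View pics/sidecrops.png

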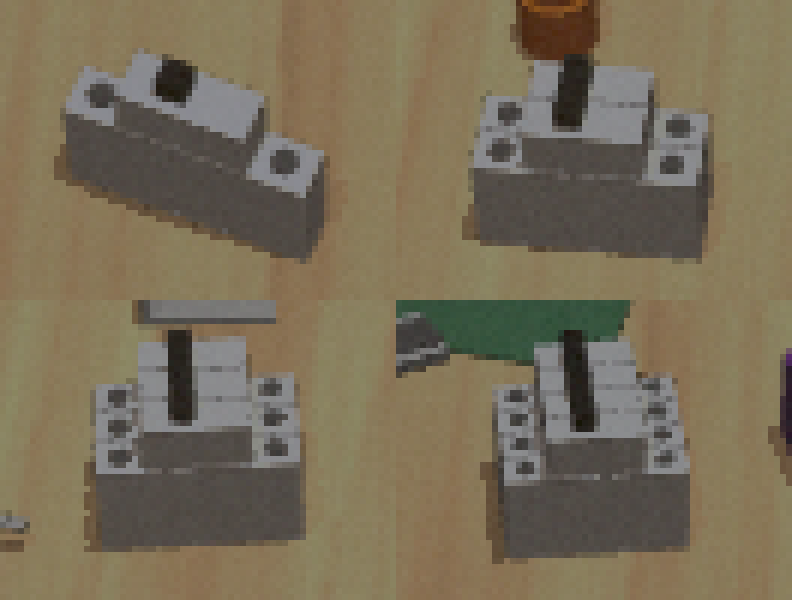

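The crops show the terminal holes (z=46) clearly. The toggles all lie toward the upper side of the top image. I'll cast the holes from both views.

Run:
```python
from h import *
# hole pixels in the 6x crops (row 1 = far end (+x), row 2 = -x end), crop origin
T={"1p":([[218,65]],[[152,237]],(133,192),(0,0)),
"2p":([[578,62],[629,66]],[[565,244],[616,248]],(257,172),(396,0)),
"3p":([[137,362],[189,357],[239,352]],[[159,544],[209,540],[261,533]],(362,168),(0,300)),
"4p":([[502,369],[552,360],[603,354],[653,347]],[[529,549],[579,541],[630,535],[682,528]],(480,201),(396,300))}
S={"1p":([[100,95]],[[284,161]],(262,355),(0,0)),
"2p":([[509,113],[500,149]],[[680,126],[671,164]],(251,246),(396,0)),
"3p":([[118,397],[118,427],[119,457]],[[272,387],[276,417],[277,447]],(253,180),(0,300)),
"4p":([[515,395],[518,419],[520,440],[524,468]],[[654,385],[656,408],[661,432],[665,457]],(285,118),(396,300))}
for n,D in(("top",T),("side",S)):
    for k,(a,b,o,off) in D.items():
        f=lambda p:cast(n,(np.array(p)-off+.5)/6-.5+o,46).mean(0)
        A,B=f(a),f(b);d=A-B
        print(n,k,((A+B)/2).round(1),"yaw",np.degrees(np.arctan2(d[1],d[0])).round(1),"len",np.hypot(*d).round(1))
im=cv2.imread("pics/side0.png")
g=im.max(2);print(g[170:325:5,360])
```

```text
top 1p [588.9 361.6] yaw -19.0 len 64.3
top 2p [634.9  96.6] yaw -2.8 len 64.3
top 3p [ 650.1 -123.3] yaw 7.4 len 64.6
top 4p [ 585.4 -370.2] yaw 8.7 len 63.9
side 1p [587.3 363.8] yaw -18.5 len 64.1
side 2p [632.8  99.8] yaw -3.2 len 64.2
side 3p [ 647.5 -119.6] yaw 8.0 len 64.8
side 4p [ 583.3 -366.4] yaw 9.1 len 64.6
[137  59 105 107  78  32  36  37  36  35  36  42  33  38 119  34  39  38
  34  41  99  38  36  39  41  37 115  88  89  49 118]
```

```bash
cat >> h.py <<'E'
B=np.array([-1,1.6])   # half of the top/side disagreement
OBJ={"4p":([585.4,-370.2],8.9),"3p":([650.1,-123.3],7.7),"2p":([634.9,96.6],-3.0),"1p":([588.9,361.6],-18.8)}
DST={"4p":[456.3,103.0],"3p":[462.9,13.3],"2p":[469.5,-76.1],"1p":[476.3,-165.8]}
BY=4.25
def ori(deg,k=90): return [np.pi,0,np.radians(deg+k)]
def pick(k,z=66):
    p,a=OBJ[k];p=np.array(p)+B
    bot.reach([*p,200],ori(a)); bot.move_gripper(75,40)
    bot.servo_line([*p,110],250); bot.servo_line([*p,z],60)
    bot.move_gripper(30,40); s=telemetry.state()
    print(k,"cmd",p,"gap",s["finger_gap"],"F",s["grip_force"],s["ft_force"],s["ee_pos"],s["orientation"],s["clock"])
E
python3 - <<'E'
from h import *
for f in(OBJ,DST):
  for k in f:
    p,a=f[k] if f is OBJ else (f[k],BY)
    for h in(90,-90):
      for z in (66,200):
        q=kinematics.inverse_kinematics([*(np.array(p)+B),z],ori(a,h)); print(k,h,z,None if q is None else np.round(q,2))
print(bot.tip_reach)
pick("4p")
E
```

```text
4p 90 66 [-0.72  0.83  1.38  0.    0.93 -0.88]
4p 90 200 [-0.72  0.67  1.3   0.    1.17 -0.88]
4p -90 66 [-0.72  0.83  1.38 -0.    0.93  2.26]
4p -90 200 [-0.72  0.67  1.3  -0.    1.17  2.26]
3p 90 66 [-0.35  0.8   1.46  0.    0.88 -0.49]
3p 90 200 [-0.35  0.63  1.39  0.    1.13 -0.49]
3p -90 66 [-0.35  0.8   1.46 -0.    0.88  2.65]
3p -90 200 [-0.35  0.63  1.39 -0.    1.13  2.65]
2p 90 66 [-0.02  0.79  1.51 -0.    0.84  0.03]
2p 90 200 [-0.02  0.61  1.44 -0.    1.1   0.03]
2p -90 66 None
2p -90 200 None
1p 90 66 [ 0.39  0.83  1.38 -0.    0.93  0.72]
1p 90 200 [ 0.39  0.67  1.3  -0.    1.17  0.72]
1p -90 66 [ 0.39  0.83  1.38  0.    0.93 -2.42]
1p -90 200 [ 0.39  0.67  1.3   0.    1.17 -2.42]
4p 90 66 [-0.01  0.66  1.97 -0.    0.52 -0.09]
4p 90 200 [-0.01  0.4   1.87 -0.    0.87 -0.09]
4p -90 66 None
4p -90 200 None
3p 90 66 [-0.21  0.65  1.98 -0.    0.51 -0.28]
3p 90 200 [-0.21  0.39  1.88 -0.    0.87 -0.28]
3p -90 66 None
3p -90 200 None
2p 90 66 [-0.39  0.66  1.95 -0.    0.53 -0.47]
2p 90 200 [-0.39  0.4   1.86  0.    0.88 -0.47]
2p -90 66 [-0.39  0.66  1.95 -0.    0.53  2.67]
2p -90 200 [-0.39  0.4   1.86 -0.    0.88  2.67]
1p 90 66 [-0.56  0.68  1.88 -0.    0.59 -0.63]
1p 90 200 [-0.56  0.44  1.79  0.    0.92 -0.63]
1p -90 66 [-0.56  0.68  1.88 -0.    0.59  2.51]
1p -90 200 [-0.56  0.44  1.79 -0.    0.92  2.51]
19.0
4p cmd [ 584.4 -368.6] gap 44.15810201067216 F 43.82962882518768 [-0.35141967 -0.81804261  3.21618615] [ 584.74101254 -368.9040145    66.70200204] [3.14083406e+00 9.57289689e-04 1.72614934e+00] 5.675
```

```bash
cat >> h.py <<'E'
def place(k,shift=(0,0),zg=66):
    s=telemetry.state(); p0=s["ee_pos"]; d=np.array(DST[k])+B+shift
    bot.servo_line([*p0[:2],195],200); s=telemetry.state()
    print("lift gap",s["finger_gap"],"Fz",s["ft_force"][2])
    bot.reach([*d,195],ori(BY)); bot.servo_line([*d,zg+24],150)
    bot.servo_line([*d,zg+14],40); bot.sleep(.3)
    f0=telemetry.state()["ft_force"][2]; z=zg+14
    while z>zg+7:
        z-=.5; bot.servo_line([*d,z],15); f=telemetry.state()["ft_force"][2]
        if f-f0>2.5: break
    s=telemetry.state(); print("contact z",z,f0,f,s["ee_pos"],s["clock"])
def release():
    s=telemetry.state(); p=s["ee_pos"]
    bot.move_gripper(60); bot.servo_line([*p[:2],150],120); bot.servo_line([*p[:2],200],250)
    print("clock",telemetry.state()["clock"])
E
python3 - <<'E'
from h import *
place("4p")
cv2.imwrite("pics/side1.png",eyes.snapshot("side")[:,:,::-1]);
release(); p=[560,-123]
bot.reach([*p,250],ori(8))
cv2.imwrite("pics/side2.png",eyes.snapshot("side")[:,:,::-1]);t=eyes.snapshot("top")[:,:,::-1];cv2.imwrite("pics/top2.png",t)
cv2.imwrite("pics/c2.png",np.hstack([cv2.resize(t[210:320,230:340],(440,440),interpolation=2),]))
E
```

```text
lift gap 44.13798638789757 Fz -5.482014075476846
contact z 76.5 -4.8565780074964096 -1.8601422588560794 [455.35195108 104.62756952  76.68064614] 11.55
clock 13.0167
```

View pics/top2.png

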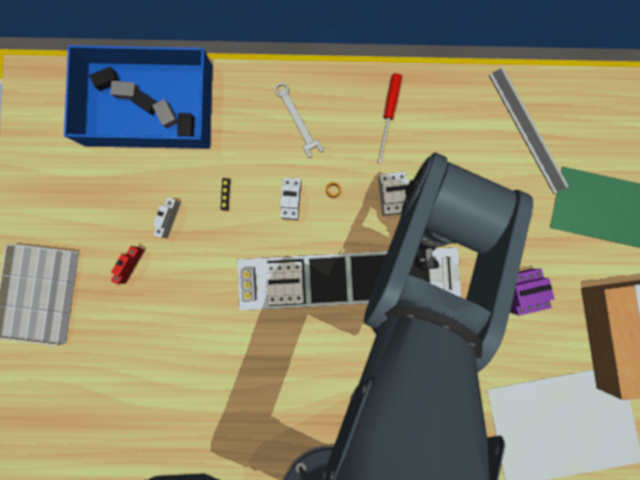

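View pics/side2.png

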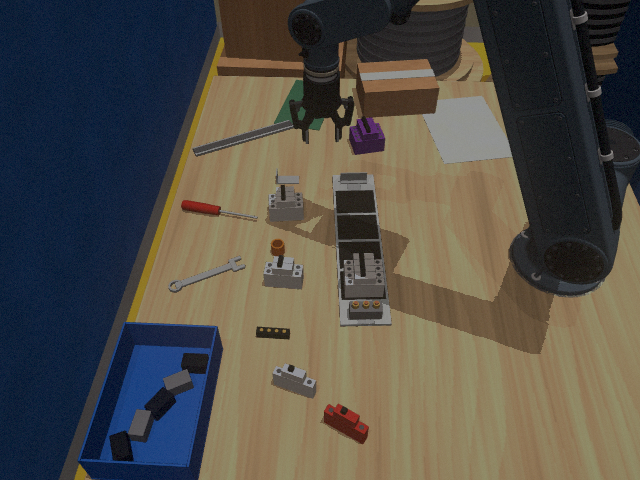

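The 4p now stands on the pad next to the feed, at (286,283) top and (362,272) side. I'll check its centring on a magnified crop.

Run:
```python
from h import *
a=cv2.imread("pics/top2.png")[253:313,253:319]; b=cv2.imread("pics/side2.png")[245:305,330:396]
cv2.imwrite("pics/c2.png",np.clip(1.6*np.hstack([cv2.resize(x,(396,360),interpolation=cv2.INTER_NEAREST) for x in(a,b)]).astype(float),0,255).astype(np.uint8))
```

```text
(no output)
```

View pics/c2.png

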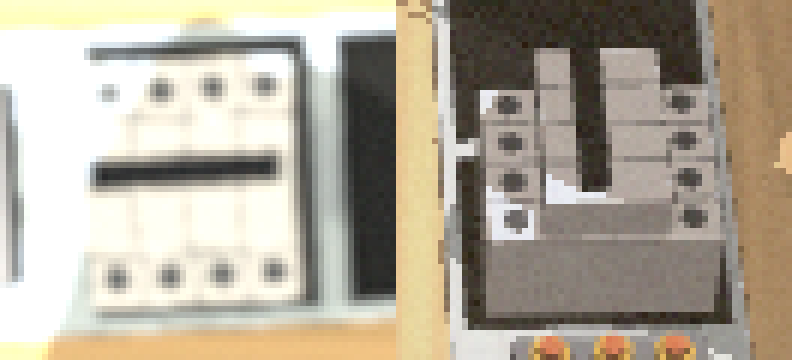

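Run:
```python
from h import *
f=lambda n,p,o:cast(n,(np.array(p)+.5)/6-.5+o,56)
A=[[110,93],[161,90],[211,86],[264,83]];Bb=[[117,278],[169,275],[222,271],[273,268]]
C=[[113,105],[115,143],[117,180],[121,218]];D=[[285,102],[288,139],[293,177],[298,216]]
for n,a,b,o in(("top",A,Bb,(253,253)),("side",C,D,(330,245))):
    a,b=f(n,a,o).mean(0),f(n,b,o).mean(0);d=a-b
    print(n,((a+b)/2).round(1),np.degrees(np.arctan2(d[1],d[0])),np.hypot(*d))
# pads in side view, on the untouched first picture, corner-based per pad
im=cv2.imread("pics/side0.png");roi=np.zeros(im.shape[:2],np.uint8);roi[170:325,330:392]=1
m=(im.max(2)<62).astype(np.uint8)*roi
for c in cv2.findContours(m,0,2)[0]:
    if cv2.contourArea(c)>300:
        h=cv2.approxPolyDP(cv2.convexHull(c),5,True)[:,0]
        print(cv2.contourArea(c),cast("side",h,10).round(0).tolist(),cast("side",h,10).mean(0).round(1))
```

```text
top [456.3 103.7] 4.038297382291438 63.552461039299516
side [454.2 106.6] 4.1054790600047335 63.72447160011368
1159.5 [[410.0, 66.0], [405.0, 143.0], [499.0, 150.0], [503.0, 71.0]] [454.2 107.7]
1004.5 [[418.0, -23.0], [412.0, 55.0], [506.0, 62.0], [511.0, -18.0]] [461.5  19.1]
887.5 [[424.0, -113.0], [417.0, -36.0], [514.0, -31.0], [518.0, -105.0]] [468.2 -71.2]
780.0 [[430.0, -200.0], [426.0, -127.0], [519.0, -119.0], [524.0, -196.0]] [ 474.8 -160.7]
```

The 4p is centred to within 1 mm in both views, so the method holds. I'll do the next two.

Run:
```python
from h import *
for k in("3p","2p"):
    pick(k); place(k); release()
```

```text
3p cmd [ 649.1 -121.7] gap 43.983400893864655 F 43.98437798023224 [-0.67197328 -0.32456248  2.62760527] [ 649.60254085 -121.87550545   66.70359127] [3.14032539e+00 6.45101743e-04 1.70516289e+00] 16.6833
lift gap 44.34140114412897 Fz -3.9462978683384184
contact z 76.0 -3.171801050623399 6.119848524477982 [461.91425122  14.91777643  76.61070688] 21.95
clock 23.3667
2p cmd [633.9  98.2] gap 44.52970144906789 F 43.39641273021698 [-0.25678135  0.31863556  3.26432591] [634.25626179  98.20457172  66.6722338 ] [ 3.14057464e+00 -5.15322157e-05  1.51845539e+00] 26.225
lift gap 44.312631080270464 Fz -2.536046313849858
contact z 76.0 -1.6346215827597592 6.023743879882159 [468.53287169 -74.49558093  76.59844592] 31.5167
clock 32.9333
```

Run:
```python
from h import *
pick("1p"); place("1p"); release()
bot.reach([229,581,250],[np.pi,0,2.766]); bot.sleep(.3)
t=eyes.snapshot("top")[:,:,::-1];s=eyes.snapshot("side")[:,:,::-1]
cv2.imwrite("pics/top3.png",t);cv2.imwrite("pics/side3.png",s)
cv2.imwrite("pics/c3.png",cv2.resize(t[245:315,330:460],(780,420),interpolation=cv2.INTER_NEAREST))
cv2.imwrite("pics/d3.png",cv2.resize(s[155:285,320:400],(480,780),interpolation=cv2.INTER_NEAREST)[:600])
cv2.imwrite("pics/e3.png",cv2.resize(t[245:315,235:365],(780,420),interpolation=cv2.INTER_NEAREST))
```

```text
1p cmd [587.9 363.2] gap 44.23953679072958 F 42.63139486312866 [0.32177567 0.38528265 2.52490572] [588.51922865 363.4062093   66.73921744] [ 3.14032514e+00 -1.13132406e-03  1.24258257e+00] 36.6667
lift gap 44.16787237692685 Fz -1.2682629718959868
contact z 76.5 -0.831805339767524 2.0417849826457637 [ 475.3512942  -164.22991194   76.67979812] 42.7083
clock 44.125
```

View pics/c3.png

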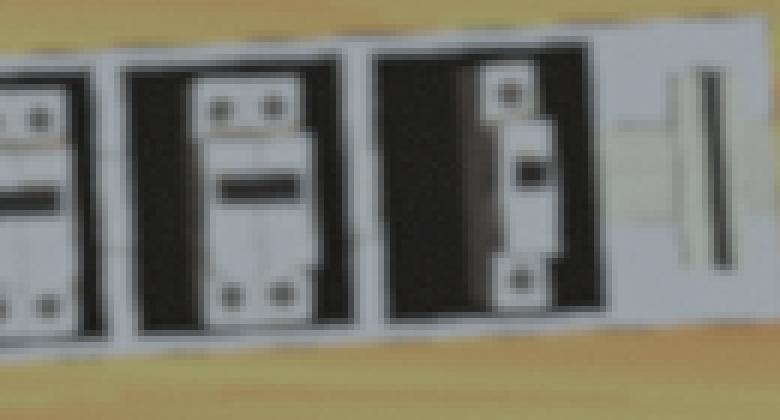

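View pics/e3.png

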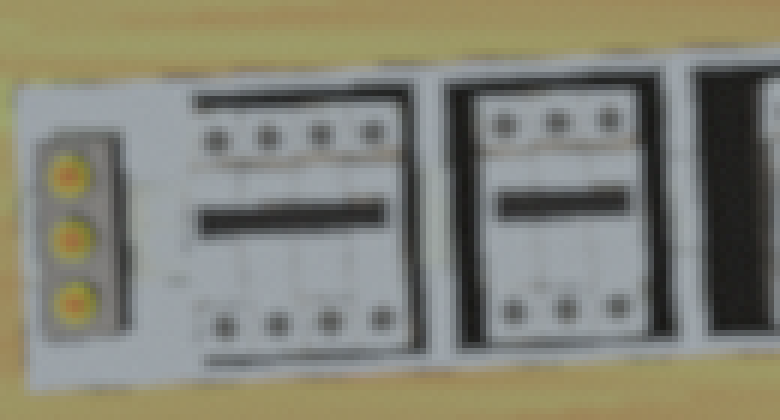

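View pics/side3.png

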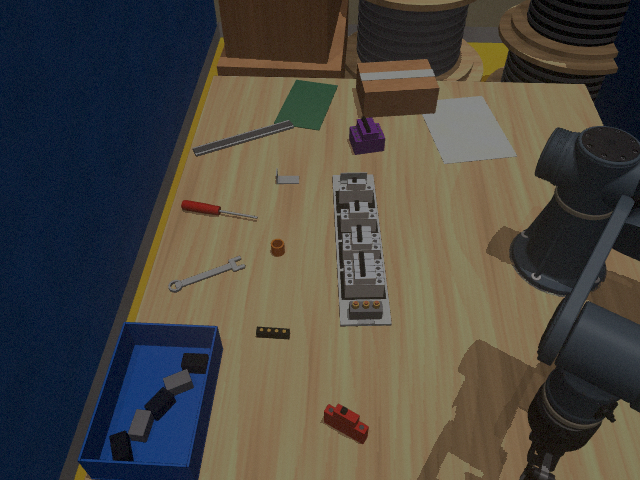

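All four stand on their pads in the right order. I'll check each one's offset from its pad centre.

Run:
```python
from h import *
H={"1p":([[509,94],[520,280]],330),"2p":([[222,108],[273,106],[231,296],[282,293]],330),
"3p":([[504,125],[558,121],[609,118],[515,312],[567,309],[618,306]],235),
"4p":([[217,140],[269,138],[320,134],[373,131],[225,327],[278,324],[330,321],[382,318]],235)}
for k,(p,x) in H.items():
    w=cast("top",(np.array(p)+.5)/6-.5+(x,245),56);n=len(w)//2;d=w[:n].mean(0)-w[n:].mean(0)
    print(k,(w.mean(0)-DST[k]).round(1),"yaw err",(np.degrees(np.arctan2(d[1],d[0]))-BY).round(1))
```

```text
1p [-0.4 -0.6] yaw err -0.3
2p [-0.1  0. ] yaw err -0.7
3p [-0.2  0.1] yaw err -0.2
4p [-0.2  0.6] yaw err -0.2
```

Every breaker is within 1 mm and 1° of its target, so I'm handing in.

```bash
python3 -c "
from plant import bot
print(bot.hand_in())"
```

```text
the job is handed in; nothing more can be done
None
```

The job is handed in: all four breakers stand upright on their pads in width order with the 4p next to the feed terminal, each within 1 mm and 1° of its pad's centre and axis by the top camera, at about 46 s of the 102 s allowed.

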